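Assemble the small casting mould on its base

TASK

Put the small casting mould together on its base, ready for the next pour: first set the plain wide ring on the round base disc so that it drops over the boss, then the riser with its lip down in the ring, then the plug with its nose down in the riser, and last stand the brass weight in the plug's dish, so that each part sits fully home and level. Do not disturb the timer, the hex keys or the pliers lying among them.

Things in the scene. Friction and masses are not known exactly. Their poses are not given: they have to be found in the camera images.
- mould_base: Mould base: round flat steel disc, 96 mm diameter, 14 mm thick, fixed to the worktop, three small screw heads (0.7 mm proud) near its edge. In its middle a raised round boss, 38 mm diameter, 6.5 mm high, bevelled; its top is at z = 20.5 mm. Origin: centre of the underside, on the worktop; z up.
- mould_ring: Mould ring: plain steel ring, 60 mm outside, bore 46 mm right through, 28 mm high, 0.1 kg. Origin: centre of its underside; z up along the bore. Seated, it is round the base's boss (4 mm play all round), underside on the disc, origin 14 mm above the base's. Grip across the 60 mm from above.
- riser: Riser: steel ring with a 30 mm through bore; flange 54 mm outside from z = 6 to 26 mm, and under it a lip 38 mm diameter, 6 mm deep, bevelled, on which it stands. 0.1 kg. Origin: centre of the lip's lower end; z up. Seated, its lip is in the ring's bore (4 mm play), flange on the ring, origin 22 mm above the ring's. Grip the flange, fingertips above z = 8 mm (the ring below is wider).
- plug: Plug: steel, no through hole; nose 23 mm diameter, 14 mm long, bevelled, on which it stands; flange 52 mm diameter, z = 14 to 32 mm, dark groove round it; top has a dish 45 mm wide, floor at z = 26 mm. 0.11 kg. Origin: centre of the nose's lower end; z up. Seated, nose in the riser's bore (3.5 mm play), origin 12 mm above the riser's. Grip the flange, fingertips above z = 16 mm.
- brass_weight: Brass check weight: upright round body 37 mm diameter, 50 mm high, with a 24 mm knob on top, 66 mm high in all, 0.5 kg. Origin: centre of its underside; z up. Seated, it stands in the plug's dish (4 mm play all round), origin 26 mm above the plug's; the rim is 6 mm high, so keep fingertips above z = 8 mm. Grip across the 37 mm body.
- timer: Bystander: small white timer, 60 x 66 x 24 mm, loose. Origin: centre of its underside. Do not disturb.
- hex_key_set: Bystander: red folding hex key set lying flat, 38 x 95 x 22 mm (long along its own y), loose. Origin: centre of its underside. Do not disturb.
- pliers: Bystander: pliers with red grips lying flat, 185 x 62 x 14 mm (long along its own x), loose. Origin: centre of its underside. Do not disturb.
Not all that is in view belongs to the job. Leave any blue or orange look-alike of the brass_weight alone.

How it is judged:
On the way, in this order (a step that is already met when the one before it is completed fails the run):
1. the ring sits flat on the base, round its boss (z of mould_ring in the frame of mould_base between 0.0115 and 0.0165 m and horizontal distance between mould_ring and mould_base below 0.008 m and angle between mould_ring's own z axis and vertical below 0.08 rad), for 0.2 s.
2. the riser sits in the ring, which is on the base (all of step 1 and z of riser in the frame of mould_ring between 0.0195 and 0.0245 m and horizontal distance between riser and mould_ring below 0.008 m and angle between riser's own z axis and vertical below 0.08 rad), for 0.2 s.
3. the plug sits in the riser, on the stack (all of step 2 and z of plug in the frame of riser between 0.0095 and 0.0145 m and horizontal distance between plug and riser below 0.008 m and angle between plug's own z axis and vertical below 0.08 rad), for 0.2 s.
4. the brass weight stands in the plug's dish (all of step 3 and z of brass_weight in the frame of plug between 0.0235 and 0.0285 m and horizontal distance between brass_weight and plug below 0.008 m and angle between brass_weight's own z axis and vertical below 0.08 rad), for 0.2 s.
At the end, for the whole second after the job is handed in: Ring on the base, riser in the ring, plug in the riser and weight in the plug's dish, each seated to 2.5 mm in height, centred to 8 mm on the part below and within 0.08 rad of upright; all at rest and released (all of step 4 and linear speed of each of mould_ring, riser, plug, brass_weight below 0.01 m/s and contact force between each of mould_ring, riser, plug, brass_weight and the fingers below 0.1 N); the robot touches nothing.
It fails at once if the timer was moved by more than 20 mm (distance of timer from where it was at the start of the episode above 0.02 m).
It fails at once if the hex key set was moved by more than 20 mm (distance of hex_key_set from where it was at the start of the episode above 0.02 m).
It fails at once if the pair of pliers was moved by more than 20 mm (distance of pliers from where it was at the start of the episode above 0.02 m).
It also fails if it takes over 128 s, if anything falls off the work surface, if the arm or the gripper's body presses on something with over 40 N, if the wrist force passes 120 N, or if a joint passes its speed limit or range.

ROBOT

A 6-joint arm with a two-finger parallel gripper is mounted at the origin on a cart in front of the work surface, level with it; the furniture and walls round the work are solid. World frame = base frame: x ahead of the robot, y to its left, z up, the work surface at z = 0. Lengths are in m, angles in rad, forces in N, time in s.
With the tool pointing down it reaches from about 0.3 to 1 m from the base axis. Payload 5.1 kg.
Tool frame: the origin (TCP) lies at the very end of the fingers, on their centre line; the grasp point (between the pads) lies 19 mm behind it (env.tcp_to_grasp is the distance from the TCP to the grasp point, in m); z points along the fingers, y is the direction in which the jaws open and shut (so a half turn about z gives the same grasp; the last joint's range is limited). The gripper opens to 95 mm and grips with 3 to 60 N. Pads are 20 mm wide; open, the fingers measure 119 mm over their backs; the gripper's body (75 mm by 180 mm) begins 59 mm behind the grasp point.
Start: joints at [-1.401, 0.124, 1.65, -0, 1.367, -0.083], TCP at [0.163, -0.629, 0.215] pointing down, gripper open.
Joint ranges: [-2.61, 2.61], [-1.02, 2.33], [0.03, 2.71], [-1.35, 4.49], [0.32, 2.68], [-2.91, 2.91]. Speed limits (rad/s): [2.57, 2.57, 3.14, 3.14, 3.14, 3.14].

INTERFACE

Orientations are given as a rotation vector (axis times angle).
In Python, from cell import env, viewer gives the robot as it stands.
- The arm moves only by the tool arm_command, never from a script. Its argument "rows" is a list of rows, each an object of numbers: "dx", "dy", "dz": the shift along the tool's x, y, z in cm; "turn": the turn about the tool's z in rad; "hand": the finger opening in cm, from 0 to 9.51. A call has 1 to 12 rows; each row shifts and turns the commanded pose from where the row before left it, along the tool's axes as they then stand; what a row does not reach is not made up. A row lasts 1/10 s, in which the tool goes at most 50 mm and 8.59 degrees, less where a joint would pass 70% of its speed; a pose out of reach is approached as far as the arm can. A call is refused whole if a number of a shift passes 5 or a number of a turn 0.15, either way. A call with a gripper value outside its range is refused whole. The fingers move at their own pace and stop on an object; "newtons" is the grip in N (left out, the last holds). Time passes only in rows, so rows that do not move let the fingers close. It gives the time, the measured TCP pose, the force and the opening at its end, in the units of the state.
- env.get_state(): the state, without advancing time (a new reading comes with each control period).
- viewer.snapshot(name): name is "scene" or "top" or "wrist"; returns a dict with "color" (384x512x3 uint8, red, green, blue), "range_z" (384x512 float32, m along the optical axis (not along the pixel's ray), 0 where there is no reading), "fx", "fy", "cx", "cy" (pixels), "R" (3x3) and "t" (3): a world point X has camera coordinates R X + t. Camera axes: x right, y down, z forward; pixel columns grow to the right and rows downward; lengths in m; the calibration is good to about 2 mm. A picture is of the moment at which its call begins.
- env.hand_in(): hands the job in, once; it reports no verdict.
The state is a dict: "time_s": time; "joint_pos": joint angles; "qd": joint speeds; "joint_efforts": joint torques, N m; "tcp_pos": TCP position; "ee_rot": TCP orientation; "wrist_force": force on the tool from outside, world axes, zero at the start; "wrist_torque": the same for the moment, N m; "grip_width": opening from 0.0 (shut) to 1.0 (fully open).
Only numpy, scipy, OpenCV 4.12 (cv2) and the standard library are available. Lean on these libraries where they do the work, as an engineer would, in place of code of your own. Each camera call takes 0.05 s, during which the arm holds its last target.

## Working session

There is one attempt and no reset: what is moved stays moved. The work goes in short steps, Python scripts to look and compute and a tool call to move; the robot and the scene stay as the last step left them, time stands still between calls to the robot, and variables do not carry over. Pictures are saved under pics/ and viewed, and the job is handed in when it is done.

Besides the shell and the picture viewer there is one more tool, called by a JSON object that holds its "fn" and its "kwargs". arm_command: Moves the arm, as the interface text tells. Its arguments: {"type":"object","properties":{"rows":{"type":"array"},"newtons":{"type":"number"}},"required":["rows"]}

```bash
mkdir -p pics; ls
cat > h.py <<'E'
import numpy as np, cv2
from cell import env, viewer
def snap(n,tag):
    s=viewer.snapshot(n); cv2.imwrite(f'pics/{tag}.png',s['color'][:,:,::-1]); np.savez(f'pics/{tag}.npz',**s); return s
def load(tag): return dict(np.load(f'pics/{tag}.npz'))
def pts(s):
    z=s['range_z'].astype(float); v,u=np.mgrid[:z.shape[0],:z.shape[1]]
    c=np.stack([(u-s['cx'])/s['fx']*z,(v-s['cy'])/s['fy']*z,z],-1)
    P=(c-s['t'])@s['R']; P[z==0]=np.nan; return P
def ray(s,u,v,h):
    d=np.array([(u-s['cx'])/s['fx'],(v-s['cy'])/s['fy'],1.])@s['R']; o=-s['R'].T@s['t']
    return o+d*(h-o[2])/d[2]
def proj(s,X):
    c=s['R']@np.array(X)+s['t']; return c[0]/c[2]*s['fx']+s['cx'],c[1]/c[2]*s['fy']+s['cy']
E
python3 - <<'E'
from h import *
for n in('scene','top','wrist'): 
    s=snap(n,n+'0'); print(n,s['fx'],-s['R'].T@s['t'])
print(env.get_state())
E
```

```text
pics
scene 482.4323101456309 [-0.03694284  1.1076239   0.74806216]
top 449.32962073443946 [0.38139862 0.01930346 1.05532445]
wrist 323.04122827744436 [ 0.24009641 -0.60932918  0.38319045]
{'time_s': 0.15, 'joint_pos': array([-1.40061100e+00,  1.24326800e-01,  1.65133791e+00, -2.55277278e-05,
        1.36748394e+00, -8.25958478e-02]), 'qd': array([-0.00039461, -0.00127795, -0.00377501,  0.00104843,  0.00053264,
       -0.0001449 ]), 'joint_efforts': array([ 2.80535860e-04, -4.18192291e+01, -3.60470223e+01,  7.75755267e-02,
        4.69129847e-02, -1.03441587e-04]), 'tcp_pos': array([ 0.16244825, -0.62887098,  0.21370111]), 'ee_rot': array([-3.11499119e+00, -3.95823657e-01,  1.46163290e-04]), 'wrist_force': array([-0.24213846, -0.47581688, -0.35236362]), 'wrist_torque': array([-0.00621259, -0.05134088, -0.00974921]), 'grip_width': 0.9996745975360074}
```

View pics/top0.png

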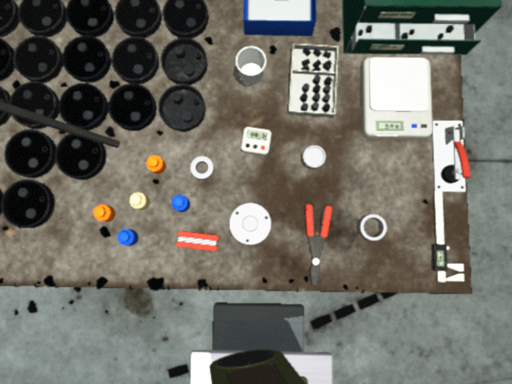

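View pics/scene0.png

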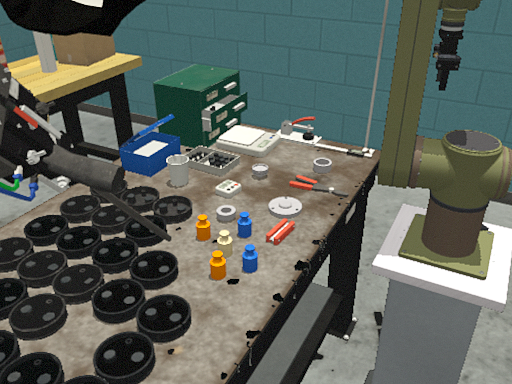

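View pics/wrist0.png

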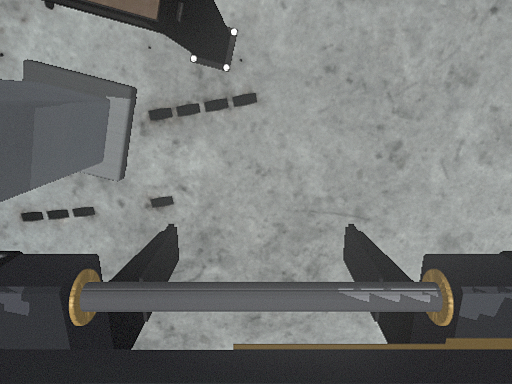

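The top view (image up = +x, left = +y) shows these candidates:
- **Ring or riser:** (372,227) is wide with a thin wall, so likely the ring. (202,167) has a smaller bore, so likely the riser.
- **Plug:** (314,156) is the solid one with a dish. The grey cup at (251,65) is not part of the job.
- **Weight:** the pale brass one at (138,200). Blue at (180,203) and (127,237) and orange at (155,164) and (103,213) are look-alikes.
- **Base:** (250,223).

Next I'll check close crops and measure.

Run:
```python
from h import *
s=load('top0'); P=pts(s); c=s['color']
tiles=[]
cand=dict(base=(250,223),ringc=(372,227),riserc=(202,167),plugc=(314,156),wt=(138,200),timer=(256,140),hexk=(198,241),pliers=(317,243))
for n,(u,v) in cand.items():
    t=c[max(v-24,0):v+24,u-24:u+24,::-1]; tiles.append(cv2.resize(t,(200,200),interpolation=cv2.INTER_CUBIC))
    w=P[v-26:v+26,u-26:u+26].reshape(-1,3); w=w[np.isfinite(w[:,2])]
    m=w[w[:,2]>0.008]
    zt=np.percentile(m[:,2],90) if len(m) else 0
    # connected comp mask near
    H=(P[...,2]>0.008).astype(np.uint8); k,l,st,ce=cv2.connectedComponentsWithStats(H)
    d=[(np.hypot(*(ce[i]-[u,v])),i) for i in range(1,k)]; i=min(d)[1]
    mm=l==i; z=P[...,2][mm]
    (cx,cy),r=cv2.minEnclosingCircle(np.argwhere(mm)[:,::-1].astype(np.float32))
    print(n,st[i],ce[i].round(1),'z pct',np.percentile(z,[5,50,90,98]).round(4),'circ',round(cx,1),round(cy,1),round(r,1), 'XY@z',ray(s,cx,cy,np.percentile(z,90)).round(4),'diam',round(2*r*(1.055-np.percentile(z,90))/s['fx'],4))
cv2.imwrite('pics/crops0.png',np.vstack([np.hstack(tiles[:4]),np.hstack(tiles[4:])]))
```

```text
base [ 229  203   42   41 1327] [249.5 223.2] z pct [0.0103 0.0138 0.0189 0.0218] circ 249.5 223.2 20.6 XY@z [0.4407 0.0313 0.0189] diam 0.0952
ringc [358 214  28  27 305] [372.1 226.8] z pct [0.0117 0.0262 0.0292 0.0313] circ 371.7 227.0 13.9 XY@z [ 0.436  -0.2466  0.0292] diam 0.0633
riserc [190 156  24  24 324] [201.4 167.4] z pct [0.013  0.0248 0.0273 0.0285] circ 201.5 167.3 11.8 XY@z [0.5683 0.145  0.0273] diam 0.0539
plugc [302 145  23  24 411] [313.2 156.4] z pct [0.0209 0.0262 0.0309 0.0327] circ 313.2 156.5 11.6 XY@z [ 0.597  -0.1139  0.0309] diam 0.0528
wt [129 192  20  18 266] [138.6 200.6] z pct [0.0145 0.0436 0.0653 0.0665] circ 138.7 200.6 9.9 XY@z [0.4843 0.2777 0.0653] diam 0.0435
timer [241 127  30  28 695] [255.5 140.5] z pct [0.0167 0.0213 0.024  0.0256] circ 255.5 140.5 17.0 XY@z [0.6347 0.0204 0.024 ] diam 0.0779
hexk [176 231  43  20 600] [196.9 240.5] z pct [0.0106 0.0203 0.0233 0.025 ] circ 197.0 240.5 21.5 XY@z [0.3991 0.1507 0.0233] diam 0.0986
pliers [305 204  27  82 829] [316.2 237.2] z pct [0.0083 0.0107 0.0134 0.015 ] circ 315.4 244.2 40.9 XY@z [ 0.3953 -0.1209  0.0134] diam 0.1894
```

View pics/crops0.png

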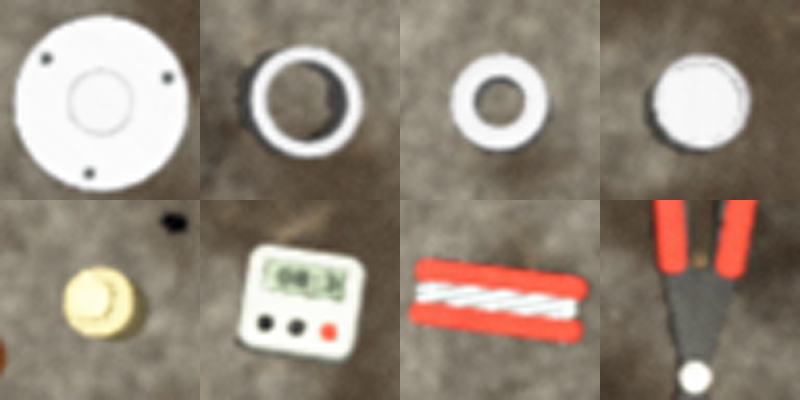

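The crops confirm the choices: ring at (372,227), riser (202,167), plug (314,156) with its dish and groove, brass weight (138,200). First I turn the tool square to the world and move to where the wrist camera can see the ring.

{"fn": "arm_command", "kwargs": {"rows": [{"turn": 0.13}, {"turn": 0.123}, {"dx": 2.2, "dy": -4.25}, {"dx": 2.2, "dy": -4.25}, {"dx": 2.2, "dy": -4.25}, {"dx": 2.2, "dy": -4.25}, {"dx": 2.2, "dy": -4.25}, {"dx": 2.2, "dy": -4.25}, {"dx": 2.2, "dy": -4.25}, {"dx": 2.2, "dy": -4.25}, {"dx": 2.2, "dy": -4.25}, {}], "newtons": 20}}

```text
$.rows[0]: bad value
```

```bash
cat >> h.py <<'E'
from scipy.spatial.transform import Rotation as Ro
def st():
    s=env.get_state(); R=Ro.from_rotvec(s['ee_rot']).as_matrix()
    print('t',round(s['time_s'],2),'tcp',s['tcp_pos'].round(4),'yaw',round(np.arctan2(R[1,0],R[0,0]),4),'tilt',R[:,2].round(3),'w',round(s['grip_width']*9.51,2),'F',s['wrist_force'].round(1))
    return s,R
def to(x,y,z):
    s,R=st(); d=R.T@(np.array([x,y,z])-s['tcp_pos'])*100; print('tool cm',d.round(2)); return d
E
python3 - <<'E'
from h import *
st(); s=snap('wrist','w1'); print(-s['R'].T@s['t'], s['R'].round(3))
print(proj(s,(0.436,-0.2466,0.028)))
E
```

```text
t 0.15 tcp [ 0.1624 -0.6289  0.2137] yaw 0.2528 tilt [-0.     0.002 -1.   ] w 9.51 F [-0.2 -0.5 -0.4]
[ 0.24010299 -0.60936654  0.38334585] [[ 0.25  -0.968 -0.   ]
 [-0.93  -0.24   0.279]
 [-0.27  -0.07  -0.96 ]]
(np.float64(-110.31652758325941), np.float64(-259.2164471973291))
```

View pics/w1.png

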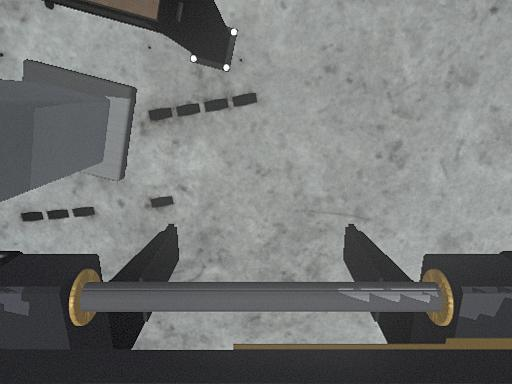

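The call was refused, probably because every row needs all its keys. No time passed. Looking back at the view: the camera is tilted 16° towards the fingers, so I can go right above the part.

{"fn": "arm_command", "kwargs": {"rows": [{"dx": 0, "dy": 0, "dz": 0, "turn": 0.13, "hand": 9.5}, {"dx": 0, "dy": 0, "dz": 0, "turn": 0.123, "hand": 9.5}, {"dx": 2.7, "dy": -3.8, "dz": 0, "turn": 0, "hand": 9.5}, {"dx": 2.7, "dy": -3.8, "dz": 0, "turn": 0, "hand": 9.5}, {"dx": 2.7, "dy": -3.8, "dz": 0, "turn": 0, "hand": 9.5}, {"dx": 2.7, "dy": -3.8, "dz": 0, "turn": 0, "hand": 9.5}, {"dx": 2.7, "dy": -3.8, "dz": 0, "turn": 0, "hand": 9.5}, {"dx": 2.7, "dy": -3.8, "dz": 0, "turn": 0, "hand": 9.5}, {"dx": 2.7, "dy": -3.8, "dz": 0, "turn": 0, "hand": 9.5}, {"dx": 2.7, "dy": -3.8, "dz": 0, "turn": 0, "hand": 9.5}, {"dx": 2.7, "dy": -3.8, "dz": 0, "turn": 0, "hand": 9.5}, {"dx": 2.7, "dy": -3.8, "dz": 0, "turn": 0, "hand": 9.5}], "newtons": 20}}

```text
time_s: 1.4
tcp_pos: [0.4333, -0.2477, 0.2147]
ee_rot: [3.141, -0.001, 0.001]
wrist_force: [-0.7, 0.0, 0.8]
grip_width: 0.999
```

Run:
```python
from h import *
st(); s=snap('wrist','w1'); print(-s['R'].T@s['t'], s['R'].round(3))
print(proj(s,(0.436,-0.2466,0.028)))
```

```text
t 1.4 tcp [ 0.4333 -0.2477  0.2147] yaw -0.0004 tilt [ 0. -0. -1.] w 9.51 F [-0.7  0.   0.8]
[ 0.51334776 -0.24761622  0.38439613] [[-0.    -1.     0.002]
 [-0.96   0.001  0.278]
 [-0.278 -0.001 -0.96 ]]
(np.float64(259.3857075695834), np.float64(171.11757820862982))
```

View pics/w1.png

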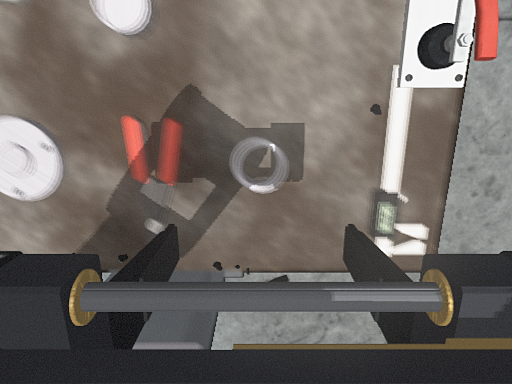

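The ring sits at about (259,164), between the fingers. Pliers and base are to its left. I'll measure its top rim using the wrist depth.

```bash
cat >> h.py <<'E'
def topcirc(s,xy,zlo,zhi,r=0.045):
    """outer circle of top-surface points (depth), by world xy mask"""
    P=pts(s); m=(P[...,2]>zlo)&(P[...,2]<zhi)&(np.hypot(P[...,0]-xy[0],P[...,1]-xy[1])<r)
    m=cv2.morphologyEx(m.astype(np.uint8),cv2.MORPH_OPEN,np.ones((2,2)))>0
    q=P[m][:,:2].astype(np.float32); z=P[m][:,2]
    h=cv2.convexHull(q)[:,0]
    A=np.c_[2*h,np.ones(len(h))]; b=(h**2).sum(1); sol=np.linalg.lstsq(A,b,rcond=None)[0]
    rr=np.sqrt(sol[2]+sol[0]**2+sol[1]**2)
    c,R=cv2.minEnclosingCircle(q)
    print('n',len(q),'z50',np.median(z).round(4),'lsq c',sol[:2].round(4),'d',round(2*rr,4),'mec',np.round(c,4),'d',round(2*R,4))
    return sol[:2]
E
python3 - <<'E'
from h import *
s=snap('wrist','w1b')
topcirc(s,(.436,-.247),.023,.033); st()
t=load('top0')
topcirc(t,(.436,-.247),.024,.034)
topcirc(t,(.5683,.145),.021,.031)
topcirc(t,(.597,-.114),.022,.036)
topcirc(t,(.4843,.2777),.058,.07)
topcirc(t,(.4407,.0313),.008,.018,.06)
topcirc(t,(.4407,.0313),.018,.026,.03)
for n,b in(('base',t),): pass
# base colour circle
g=cv2.cvtColor(t['color'],cv2.COLOR_RGB2GRAY); m=(g>190).astype(np.uint8); k,l,stt,ce=cv2.connectedComponentsWithStats(m)
for u,v,h in((250,223,.014),(372,227,.028),(314,156,.032),(202,167,.026)):
    i=min(range(1,k),key=lambda i:np.hypot(*(ce[i]-[u,v])))
    q=cv2.convexHull(np.argwhere(l==i)[:,::-1].astype(np.int32)); c,r=cv2.minEnclosingCircle(q); e=cv2.fitEllipse(q)
    print(u,v,'mec',np.round(c,1),round(r,1),'ell',np.round(e[0],1),np.round(e[1],1),ray(t,*e[0],h).round(4))
E
```

```text
n 912 z50 nan lsq c [ 0.4339 -0.253 ] d 0.064 mec [ 0.434  -0.2519] d 0.0682
t 1.5 tcp [ 0.4347 -0.2454  0.2146] yaw 0.0066 tilt [ 0.001  0.001 -1.   ] w 9.48 F [-0.6 -0.5  0.1]
n 200 z50 nan lsq c [ 0.4342 -0.255 ] d 0.0625 mec [ 0.4358 -0.2552] d 0.0672
n 272 z50 nan lsq c [0.5684 0.1446] d 0.0516 mec [0.5684 0.1446] d 0.0526
n 376 z50 nan lsq c [ 0.5978 -0.1201] d 0.0545 mec [ 0.6014 -0.1187] d 0.0606
n 97 z50 0.0636 lsq c [0.487  0.2878] d 0.0227 mec [0.4866 0.2879] d 0.0258
 ** On entry to DLASCL parameter number  4 had an illegal value
 ** On entry to DLASCL parameter number  4 had an illegal valueTraceback (most recent call last):
  File "<stdin>", line 9, in <module>
  File "h.py", line 28, in topcirc
    A=np.c_[2*h,np.ones(len(h))]; b=(h**2).sum(1); sol=np.linalg.lstsq(A,b,rcond=None)[0]
                                                       ~~~~~~~~~~~~~~~^^^^^^^^^^^^^^^^
    x, resids, rank, s = _umath_linalg.lstsq(a, b, rcond,
                         ~~~~~~~~~~~~~~~~~~~^^^^^^^^^^^^^
                                             signature=signature)
                                             ^^^^^^^^^^^^^^^^^^^^
    raise LinAlgError("SVD did not converge in Linear Least Squares")
numpy.linalg.LinAlgError: SVD did not converge in Linear Least Squares
```

```bash
python3 - <<'E'
p=open('h.py').read()
p=p.replace("    m=cv2.morphologyEx(m.astype(np.uint8),cv2.MORPH_OPEN,np.ones((2,2)))>0\n","    m=(cv2.medianBlur(m.astype(np.uint8),3)>0)&m\n")
p+='''
def colcirc(s,uv,h,thr=190):
    g=cv2.cvtColor(s['color'],cv2.COLOR_RGB2GRAY); m=(g>thr).astype(np.uint8); k,l,stt,ce=cv2.connectedComponentsWithStats(m)
    i=min((i for i in range(1,k) if stt[i][4]>60),key=lambda i:np.hypot(*(ce[i]-np.array(uv))))
    q=cv2.convexHull(np.argwhere(l==i)[:,::-1].astype(np.int32)); c,r=cv2.minEnclosingCircle(q); e=cv2.fitEllipse(q)
    w=np.array([ray(s,*p[0],h)[:2] for p in q]); C,R=cv2.minEnclosingCircle(w.astype(np.float32))
    print(uv,'thr',thr,'ell',np.round(e[0],1),np.round(e[1],1),ray(s,*e[0],h).round(4),'world mec',np.round(C,4),round(2*R,4))
'''
open('h.py','w').write(p)
E
python3 - <<'E'
from h import *
t=load('top0'); w=load('w1b')
topcirc(w,(.436,-.247),.023,.033)
topcirc(t,(.436,-.247),.024,.034)
topcirc(t,(.5683,.145),.021,.031)
topcirc(t,(.597,-.114),.022,.036)
topcirc(t,(.4843,.2777),.058,.07)
topcirc(t,(.4407,.0313),.008,.018,.06)
topcirc(t,(.4407,.0313),.018,.026,.03)
for u,v,h in((250,223,.014),(372,227,.028),(314,156,.032),(202,167,.026)): 
    colcirc(t,(u,v),h,170);colcirc(t,(u,v),h,200)
g=cv2.cvtColor(w['color'],cv2.COLOR_RGB2GRAY)
cv2.imwrite('pics/w1crop.png',cv2.resize(w['color'][110:220,200:320,::-1],None,fx=5,fy=5))
E
```

```text
n 913 z50 0.0273 lsq c [ 0.4393 -0.2506] d 0.059 mec [ 0.4392 -0.2506] d 0.0597
n 205 z50 0.0272 lsq c [ 0.4368 -0.2492] d 0.058 mec [ 0.4366 -0.2492] d 0.0597
n 274 z50 0.0251 lsq c [0.5697 0.1463] d 0.0524 mec [0.5695 0.1466] d 0.0534
n 376 z50 0.0265 lsq c [ 0.5985 -0.1147] d 0.051 mec [ 0.5985 -0.115 ] d 0.0525
n 97 z50 0.064 lsq c [0.4883 0.2877] d 0.0233 mec [0.4885 0.2878] d 0.0244
n 1117 z50 0.0133 lsq c [0.4416 0.0314] d 0.0948 mec [0.4415 0.0313] d 0.096
n 153 z50 0.02 lsq c [0.4413 0.0314] d 0.0341 mec [0.4415 0.0318] d 0.0364
(250, 223) thr 170 ell [249.7 223.4] [41.6 41.8] [0.4407 0.0309 0.014 ] world mec [0.441  0.0309] 0.0976
(250, 223) thr 200 ell [249.8 223.3] [40.9 41.1] [0.4408 0.0308 0.014 ] world mec [0.4412 0.0308] 0.0956
(372, 227) thr 170 ell [373.2 226.8] [25.9 26.3] [ 0.4365 -0.2502  0.028 ] world mec [ 0.4366 -0.2501] 0.0604
(372, 227) thr 200 ell [373.2 226.8] [25.  26.2] [ 0.4366 -0.2502  0.028 ] world mec [ 0.4366 -0.2502] 0.0589
(314, 156) thr 170 ell [313.9 155.8] [21.9 22.5] [ 0.5983 -0.1154  0.032 ] world mec [ 0.5983 -0.1156] 0.0527
(314, 156) thr 200 ell [313.9 155.9] [21.2 21.5] [ 0.5982 -0.1154  0.032 ] world mec [ 0.5984 -0.1154] 0.051
(202, 167) thr 170 ell [201.3 166.9] [22.4 23.6] [0.5696 0.1458 0.026 ] world mec [0.5692 0.1458] 0.0556
(202, 167) thr 200 ell [201.3 166.8] [21.6 22.6] [0.5697 0.1457 0.026 ] world mec [0.5702 0.1459] 0.053
```

View pics/w1crop.png

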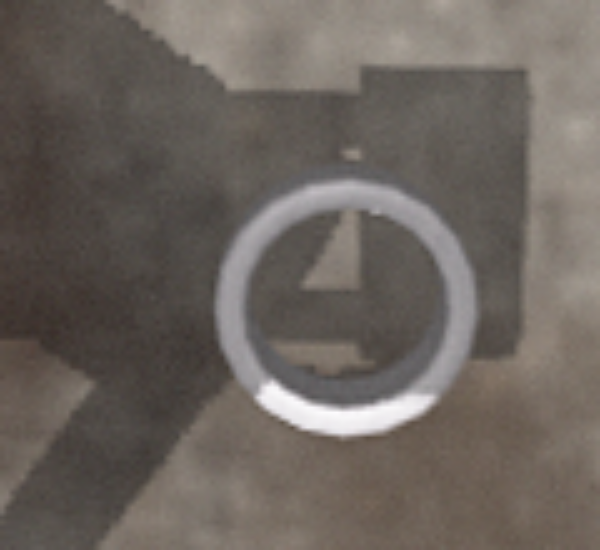

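The ring rim is clean in this crop, centred near (269,171) in full-frame pixels. The top view gives ring (0.4366,−0.250) and base (0.441,0.031), and the wrist view agrees within 3 mm. I'll descend part of the way, then check.

{"fn": "arm_command", "kwargs": {"rows": [{"dx": 0.3, "dy": 0.2, "dz": 3, "turn": 0, "hand": 8.5}, {"dx": 0, "dy": 0, "dz": 4, "turn": 0, "hand": 8.5}, {"dx": 0, "dy": 0, "dz": 4, "turn": 0, "hand": 8.5}, {"dx": 0, "dy": 0, "dz": 3, "turn": 0, "hand": 8.5}, {"dx": 0, "dy": 0, "dz": 2, "turn": 0, "hand": 8.5}, {"dx": 0, "dy": 0, "dz": 0, "turn": 0, "hand": 8.5}, {"dx": 0, "dy": 0, "dz": 0, "turn": 0, "hand": 8.5}]}}

```text
time_s: 2.2
tcp_pos: [0.4354, -0.252, 0.0549]
ee_rot: [-3.142, 0.001, 0.001]
wrist_force: [-0.1, -0.6, 0.3]
grip_width: 0.897
```

Run:
```python
from h import *
st(); s=snap('wrist','w2'); st()
topcirc(s,(.437,-.25),.022,.034)
colcirc(s,proj(s,(.437,-.25,.028)),.028,130)
to(.437,-.25,.007)
```

```text
t 2.2 tcp [ 0.4354 -0.252   0.0549] yaw -0.0009 tilt [-0.  0. -1.] w 8.53 F [-0.1 -0.6  0.3]
t 2.25 tcp [ 0.4361 -0.2524  0.0559] yaw -0.0007 tilt [ 0.001 -0.001 -1.   ] w 8.54 F [-0.1 -0.3 -0.1]
n 2770 z50 0.0273 lsq c [ 0.4392 -0.2504] d 0.0594 mec [ 0.4391 -0.2504] d 0.06
(np.float64(257.3342957747213), np.float64(224.7940425322478)) thr 130 ell [256.4 225.9] [ 89.8 117.4] [ 0.4362 -0.2494  0.028 ] world mec [ 0.4351 -0.2413] 0.0835
t 2.25 tcp [ 0.4361 -0.2524  0.0559] yaw -0.0007 tilt [ 0.001 -0.001 -1.   ] w 8.54 F [-0.1 -0.3 -0.1]
tool cm [ 0.08 -0.24  4.89]
```

View pics/w2.png

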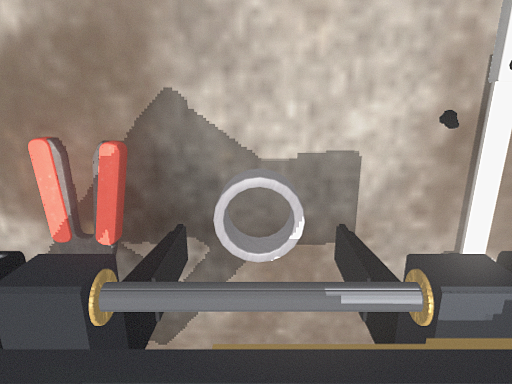

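Fingertips at (180,232) and (342,232) straddle the ring at (258,220) evenly, and the pliers are clear to the left. I'll go down and grip.

{"fn": "arm_command", "kwargs": {"rows": [{"dx": 0.2, "dy": -0.1, "dz": 1.8, "turn": 0, "hand": 8.5}, {"dx": 0, "dy": 0, "dz": 2, "turn": 0, "hand": 8.5}, {"dx": 0, "dy": 0, "dz": 1, "turn": 0, "hand": 8.5}, {"dx": 0, "dy": 0, "dz": 0, "turn": 0, "hand": 7}, {"dx": 0, "dy": 0, "dz": 0, "turn": 0, "hand": 6.3}, {"dx": 0, "dy": 0, "dz": 0, "turn": 0, "hand": 5.5}, {"dx": 0, "dy": 0, "dz": 0, "turn": 0, "hand": 5.5}, {"dx": 0, "dy": 0, "dz": 0, "turn": 0, "hand": 5.5}, {"dx": 0, "dy": 0, "dz": -0.5, "turn": 0, "hand": 5.5}, {"dx": 0, "dy": 0, "dz": -2, "turn": 0, "hand": 5.5}, {"dx": 0, "dy": 0, "dz": -4, "turn": 0, "hand": 5.5}], "newtons": 20}}

```text
time_s: 3.35
tcp_pos: [0.4348, -0.2484, 0.0688]
ee_rot: [-3.137, 0.0, 0.011]
wrist_force: [0.2, -0.4, -0.4]
grip_width: 0.637
```

Run:
```python
from h import *
st(); s=snap('wrist','w3'); st()
```

```text
t 3.35 tcp [ 0.4348 -0.2484  0.0688] yaw -0.0002 tilt [-0.007  0.005 -1.   ] w 6.05 F [ 0.2 -0.4 -0.4]
t 3.4 tcp [ 0.44   -0.252   0.0782] yaw -0.0 tilt [ 0.006 -0.004 -1.   ] w 6.02 F [ 3.5 -2.1  3.6]
```

View pics/w3.png

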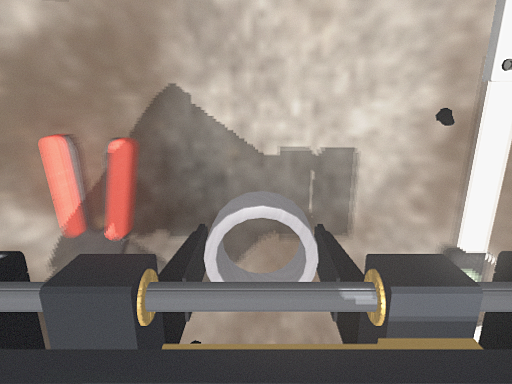

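The ring is held (opening 6.0 cm) and lifted. Next I carry it over the base: +0.44 cm in x, 28.2 cm in y.

{"fn": "arm_command", "kwargs": {"rows": [{"dx": 0, "dy": 0, "dz": -2.5, "turn": 0, "hand": 5.5}, {"dx": 0.44, "dy": -3.2, "dz": 0, "turn": 0, "hand": 5.5}, {"dx": 0, "dy": -4, "dz": 0, "turn": 0, "hand": 5.5}, {"dx": 0, "dy": -4, "dz": 0, "turn": 0, "hand": 5.5}, {"dx": 0, "dy": -4, "dz": 0, "turn": 0, "hand": 5.5}, {"dx": 0, "dy": -4, "dz": 0, "turn": 0, "hand": 5.5}, {"dx": 0, "dy": -4, "dz": 0, "turn": 0, "hand": 5.5}, {"dx": 0, "dy": -3, "dz": 0, "turn": 0, "hand": 5.5}, {"dx": 0, "dy": -2, "dz": 0, "turn": 0, "hand": 5.5}, {"dx": 0, "dy": 0, "dz": 0, "turn": 0, "hand": 5.5}, {"dx": 0, "dy": 0, "dz": 0, "turn": 0, "hand": 5.5}]}}

```text
time_s: 4.5
tcp_pos: [0.4419, 0.0316, 0.0966]
ee_rot: [3.141, 0.002, -0.0]
wrist_force: [-0.7, -0.5, -1.1]
grip_width: 0.633
```

Run:
```python
from h import *
st(); s=snap('wrist','w4'); st()
# held ring in wrist: top of ring at tcp z+~.0205
S=env.get_state(); x,y,z=S['tcp_pos']
topcirc(s,(x,y),z+.016,z+.026)
topcirc(s,(.441,.031),.009,.0175,.06); topcirc(s,(.441,.031),.0178,.026,.03)
```

```text
t 4.5 tcp [0.4419 0.0316 0.0966] yaw 0.001 tilt [-0. -0. -1.] w 6.02 F [-0.7 -0.5 -1.1]
t 4.55 tcp [0.442  0.0311 0.0966] yaw -0.0002 tilt [-0. -0. -1.] w 6.03 F [-0.9  0.7 -1.4]
n 3346 z50 0.116 lsq c [0.4435 0.0315] d 0.062 mec [0.4545 0.0317] d 0.0758
n 7149 z50 0.0136 lsq c [0.4437 0.0311] d 0.0953 mec [0.4435 0.0312] d 0.0963
n 472 z50 0.0197 lsq c [0.4438 0.0309] d 0.0365 mec [0.4438 0.031 ] d 0.0372
```

View pics/w4.png

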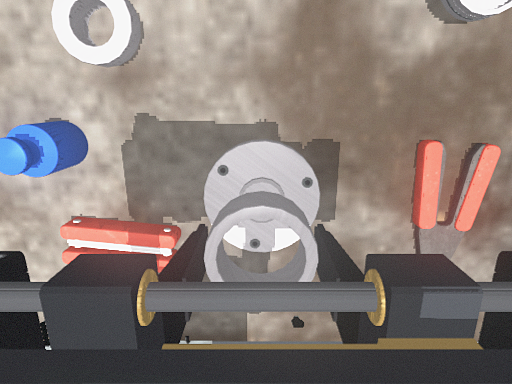

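In wrist depth the held ring is at (0.4435,0.0315) and the base at (0.4437,0.0311), so they are aligned. I lower it.

{"fn": "arm_command", "kwargs": {"rows": [{"dx": 0, "dy": 0, "dz": 2, "turn": 0, "hand": 5.5}, {"dx": 0, "dy": 0, "dz": 2.5, "turn": 0, "hand": 5.5}, {"dx": 0, "dy": 0, "dz": 1.5, "turn": 0, "hand": 5.5}, {"dx": 0, "dy": 0, "dz": 0.8, "turn": 0, "hand": 5.5}, {"dx": 0, "dy": 0, "dz": 0.4, "turn": 0, "hand": 5.5}, {"dx": 0, "dy": 0, "dz": 0.2, "turn": 0, "hand": 5.5}, {"dx": 0, "dy": 0, "dz": 0, "turn": 0, "hand": 5.5}]}}

```text
time_s: 5.25
tcp_pos: [0.4426, 0.0313, 0.0232]
ee_rot: [3.142, -0.001, 0.002]
wrist_force: [0.2, -0.4, -1.4]
grip_width: 0.637
```

Run:
```python
from h import *
st()
```

```text
t 5.25 tcp [0.4426 0.0313 0.0232] yaw -0.0006 tilt [ 0.001 -0.    -1.   ] w 6.06 F [ 0.2 -0.4 -1.4]
```

{"fn": "arm_command", "kwargs": {"rows": [{"dx": 0, "dy": 0, "dz": 0.1, "turn": 0, "hand": 5.5}, {"dx": 0, "dy": 0, "dz": 0, "turn": 0, "hand": 6.3}, {"dx": 0, "dy": 0, "dz": 0, "turn": 0, "hand": 7}, {"dx": 0, "dy": 0, "dz": 0, "turn": 0, "hand": 7.4}, {"dx": 0, "dy": 0, "dz": 0, "turn": 0, "hand": 7.4}, {"dx": 0, "dy": 0, "dz": -2, "turn": 0, "hand": 7.4}, {"dx": 0, "dy": 0, "dz": -4, "turn": 0, "hand": 7.4}, {"dx": 0, "dy": 0, "dz": -4, "turn": 0, "hand": 7.4}, {"dx": 0, "dy": 0, "dz": -4, "turn": 0, "hand": 7.4}, {"dx": 0, "dy": 0, "dz": -2, "turn": 0, "hand": 7.4}, {"dx": 0, "dy": 0, "dz": 0, "turn": 0, "hand": 7.4}, {"dx": 0, "dy": 0, "dz": 0, "turn": 0, "hand": 7.4}]}}

```text
time_s: 6.45
tcp_pos: [0.4419, 0.0316, 0.1813]
ee_rot: [3.142, -0.0, 0.0]
wrist_force: [0.2, 0.3, -0.1]
grip_width: 0.776
```

Run:
```python
from h import *
st(); s=snap('wrist','w5'); st()
topcirc(s,(.443,.031),.037,.048); topcirc(s,(.443,.031),.009,.0172,.06)
cv2.imwrite('pics/w5c.png',cv2.resize(s['color'][80:260,170:350,::-1],None,fx=3,fy=3))
to(.5697,.1458,.1)
```

```text
t 6.45 tcp [0.4419 0.0316 0.1813] yaw -0.0001 tilt [ 0. -0. -1.] w 7.38 F [ 0.2  0.3 -0.1]
t 6.5 tcp [0.4412 0.0316 0.1801] yaw -0.0002 tilt [-0.002  0.    -1.   ] w 7.41 F [ 0.7  0.7 -0.2]
n 1189 z50 0.0413 lsq c [0.4435 0.0314] d 0.0591 mec [0.4434 0.0314] d 0.0599
n 3485 z50 0.0136 lsq c [0.4437 0.031 ] d 0.0951 mec [0.4436 0.0309] d 0.0961
t 6.5 tcp [0.4412 0.0316 0.1801] yaw -0.0002 tilt [-0.002  0.    -1.   ] w 7.41 F [ 0.7  0.7 -0.2]
tool cm [ 12.87 -11.42   7.98]
```

View pics/w5c.png

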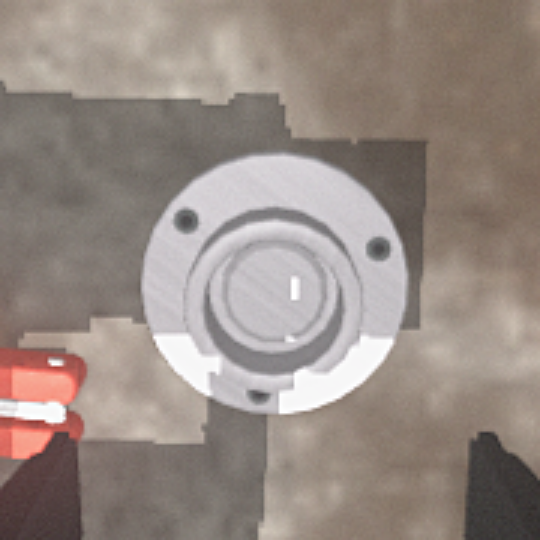

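The ring is seated flat (top 0.0413, concentric within 0.5 mm, boss visible inside the bore). Next is the riser.

{"fn": "arm_command", "kwargs": {"rows": [{"dx": 2.6, "dy": -2.3, "dz": 0, "turn": 0, "hand": 7.4}, {"dx": 2.6, "dy": -2.3, "dz": 0, "turn": 0, "hand": 7.4}, {"dx": 2.6, "dy": -2.3, "dz": 0, "turn": 0, "hand": 7.4}, {"dx": 2.6, "dy": -2.3, "dz": 2, "turn": 0, "hand": 7.4}, {"dx": 2.4, "dy": -2.2, "dz": 3, "turn": 0, "hand": 7.4}, {"dx": 0, "dy": 0, "dz": 4, "turn": 0, "hand": 7.4}, {"dx": 0, "dy": 0, "dz": 2.5, "turn": 0, "hand": 7.4}, {"dx": 0, "dy": 0, "dz": 0, "turn": 0, "hand": 7.4}, {"dx": 0, "dy": 0, "dz": 0, "turn": 0, "hand": 7.4}]}}

```text
time_s: 7.4
tcp_pos: [0.5688, 0.1453, 0.0649]
ee_rot: [3.141, -0.0, -0.006]
wrist_force: [0.2, -0.9, 0.7]
grip_width: 0.774
```

Run:
```python
from h import *
st(); s=snap('wrist','w6')
c=topcirc(s,(.571,.146),.021,.031)
to(c[0]-.0018,c[1],.01)
```

```text
t 7.4 tcp [0.5688 0.1453 0.0649] yaw -0.0003 tilt [-0.004 -0.001 -1.   ] w 7.36 F [ 0.2 -0.9  0.7]
n 3164 z50 0.0253 lsq c [0.5724 0.1461] d 0.0533 mec [0.5724 0.1461] d 0.0541
t 7.45 tcp [0.5702 0.1455 0.0669] yaw -0.0004 tilt [-0.  0. -1.] w 7.39 F [-0.5  0.6  0.7]
tool cm [ 0.04 -0.06  5.69]
```

View pics/w6.png

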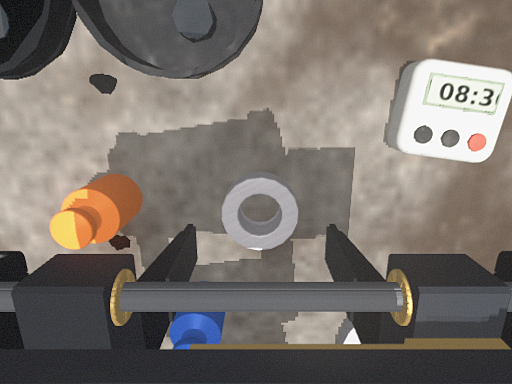

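The riser is at (260,212), between the fingertips. The orange piece on the left, the blue one behind and the timer on the right are all clear. Grip it.

{"fn": "arm_command", "kwargs": {"rows": [{"dx": 0.05, "dy": -0.06, "dz": 2, "turn": 0, "hand": 7.4}, {"dx": 0, "dy": 0, "dz": 2.2, "turn": 0, "hand": 7.4}, {"dx": 0, "dy": 0, "dz": 1.4, "turn": 0, "hand": 7.4}, {"dx": 0, "dy": 0, "dz": 0, "turn": 0, "hand": 6.2}, {"dx": 0, "dy": 0, "dz": 0, "turn": 0, "hand": 5.6}, {"dx": 0, "dy": 0, "dz": 0, "turn": 0, "hand": 4.9}, {"dx": 0, "dy": 0, "dz": 0, "turn": 0, "hand": 4.9}, {"dx": 0, "dy": 0, "dz": 0, "turn": 0, "hand": 4.9}, {"dx": 0, "dy": 0, "dz": -0.5, "turn": 0, "hand": 4.9}, {"dx": 0, "dy": 0, "dz": -2.5, "turn": 0, "hand": 4.9}, {"dx": 0, "dy": 0, "dz": -4, "turn": 0, "hand": 4.9}, {"dx": 0, "dy": 0, "dz": -4, "turn": 0, "hand": 4.9}]}}

```text
time_s: 8.65
tcp_pos: [0.5693, 0.146, 0.1207]
ee_rot: [3.141, -0.0, -0.005]
wrist_force: [0.7, -0.5, -1.1]
grip_width: 0.56
```

Run:
```python
from h import *
to(.4412,.0316,.12)
```

```text
t 8.65 tcp [0.5693 0.146  0.1207] yaw -0.0002 tilt [-0.003 -0.    -1.   ] w 5.33 F [ 0.7 -0.5 -1.1]
tool cm [-12.81  11.44   0.11]
```

Held at 5.3 cm. In wrist-camera terms the ring lies −12.9 cm in x and +11.45 cm in tool y from here, so I carry the riser there.

{"fn": "arm_command", "kwargs": {"rows": [{"dx": -2.5, "dy": 2.25, "dz": 0, "turn": 0, "hand": 4.9}, {"dx": -3, "dy": 2.65, "dz": 0, "turn": 0, "hand": 4.9}, {"dx": -3, "dy": 2.65, "dz": 0, "turn": 0, "hand": 4.9}, {"dx": -2.5, "dy": 2.25, "dz": 0, "turn": 0, "hand": 4.9}, {"dx": -1.9, "dy": 1.65, "dz": 0, "turn": 0, "hand": 4.9}, {"dx": 0, "dy": 0, "dz": 0, "turn": 0, "hand": 4.9}, {"dx": 0, "dy": 0, "dz": 0, "turn": 0, "hand": 4.9}]}}

```text
time_s: 9.35
tcp_pos: [0.4415, 0.0316, 0.1208]
ee_rot: [-3.141, 0.002, -0.001]
wrist_force: [-0.4, 0.3, -1.0]
grip_width: 0.561
```

Run:
```python
from h import *
st(); s=snap('wrist','w7')
S,R=st();x,y,z=S['tcp_pos']
c=topcirc(s,(x,y),z+.0115,z+.021,.034)
topcirc(s,(.4435,.0314),.037,.046,.034)
topcirc(s,(.4437,.031),.009,.0172,.06)
```

```text
t 9.35 tcp [0.4415 0.0316 0.1208] yaw -0.0011 tilt [ 0.001  0.    -1.   ] w 5.34 F [-0.4  0.3 -1. ]
t 9.4 tcp [0.4419 0.0319 0.1209] yaw -0.0003 tilt [ 0.001  0.    -1.   ] w 5.37 F [ 0.   0.5 -1.2]
n 4213 z50 0.1338 lsq c [0.4447 0.0318] d 0.053 mec [0.4498 0.0318] d 0.064
n 1165 z50 0.0413 lsq c [0.4435 0.0314] d 0.0593 mec [0.4433 0.0315] d 0.0601
n 4085 z50 0.0136 lsq c [0.4437 0.0311] d 0.0952 mec [0.4435 0.031 ] d 0.096
```

View pics/w7.png

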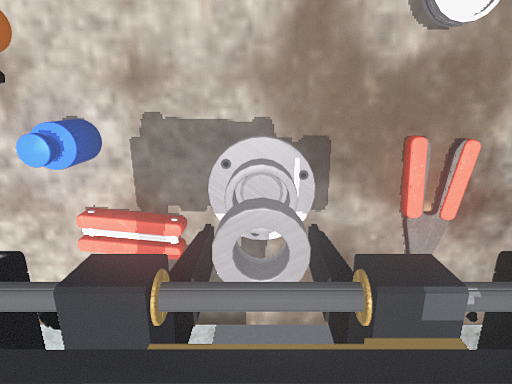

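Aligned in x and y. Riser bottom is about 12 mm below the TCP, so the seated TCP should be at about 0.048. I lower it.

{"fn": "arm_command", "kwargs": {"rows": [{"dx": 0, "dy": 0, "dz": 2, "turn": 0, "hand": 4.9}, {"dx": 0, "dy": 0, "dz": 2, "turn": 0, "hand": 4.9}, {"dx": 0, "dy": 0, "dz": 1.5, "turn": 0, "hand": 4.9}, {"dx": 0, "dy": 0, "dz": 0.8, "turn": 0, "hand": 4.9}, {"dx": 0, "dy": 0, "dz": 0.5, "turn": 0, "hand": 4.9}, {"dx": 0, "dy": 0, "dz": 0.3, "turn": 0, "hand": 4.9}, {"dx": 0, "dy": 0, "dz": 0.1, "turn": 0, "hand": 4.9}, {"dx": 0, "dy": 0, "dz": 0, "turn": 0, "hand": 4.9}]}}

```text
time_s: 10.2
tcp_pos: [0.4421, 0.0317, 0.0492]
ee_rot: [3.142, -0.0, 0.001]
wrist_force: [0.3, 0.1, -2.0]
grip_width: 0.559
```

Run:
```python
from h import *
st(); s=snap('wrist','w8'); S,R=st(); topcirc(s,(.444,.0314),.055,.068,.034)
```

```text
t 10.2 tcp [0.4421 0.0317 0.0492] yaw -0.0001 tilt [ 0.001 -0.    -1.   ] w 5.32 F [ 0.3  0.1 -2. ]
t 10.25 tcp [0.4421 0.0317 0.0493] yaw -0.0001 tilt [ 0.001 -0.    -1.   ] w 5.34 F [-0.   0.6 -0.9]
n 5019 z50 0.062 lsq c [0.4436 0.0316] d 0.0566 mec [0.4509 0.0314] d 0.0651
```

View pics/w8.png

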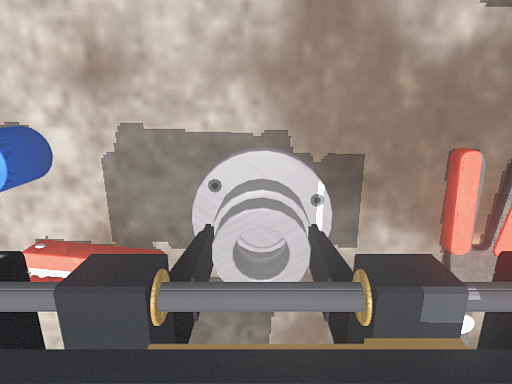

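The riser top is at 0.062, which is where it should be when seated (14+22+26 mm). I nudge it down, release and lift.

{"fn": "arm_command", "kwargs": {"rows": [{"dx": 0, "dy": 0, "dz": 0.08, "turn": 0, "hand": 4.9}, {"dx": 0, "dy": 0, "dz": 0, "turn": 0, "hand": 5.6}, {"dx": 0, "dy": 0, "dz": 0, "turn": 0, "hand": 6.3}, {"dx": 0, "dy": 0, "dz": 0, "turn": 0, "hand": 7}, {"dx": 0, "dy": 0, "dz": 0, "turn": 0, "hand": 7}, {"dx": 0, "dy": 0, "dz": -2, "turn": 0, "hand": 7}, {"dx": 0, "dy": 0, "dz": -4, "turn": 0, "hand": 7}, {"dx": 0, "dy": 0, "dz": -4, "turn": 0, "hand": 7}, {"dx": 0, "dy": 0, "dz": -2, "turn": 0, "hand": 7}, {"dx": 0, "dy": 0, "dz": 0, "turn": 0, "hand": 7}, {"dx": 0, "dy": 0, "dz": 0, "turn": 0, "hand": 7}]}}

```text
time_s: 11.35
tcp_pos: [0.4414, 0.0317, 0.1675]
ee_rot: [-3.142, 0.0, 0.0]
wrist_force: [-0.5, 0.3, -0.3]
grip_width: 0.738
```

Run:
```python
from h import *
st(); s=snap('wrist','w9')
topcirc(s,(.4435,.0314),.057,.067,.034)
topcirc(s,(.4437,.031),.009,.0172,.06)
to(.5985,-.1152,.1)
cv2.imwrite('pics/w9c.png',cv2.resize(s['color'][100:280,170:350,::-1],None,fx=3,fy=3))
```

```text
t 11.35 tcp [0.4414 0.0317 0.1675] yaw -0.0002 tilt [-0.  0. -1.] w 7.02 F [-0.5  0.3 -0.3]
n 1938 z50 0.0614 lsq c [0.4427 0.0316] d 0.0532 mec [0.4427 0.0315] d 0.0542
n 3188 z50 0.0136 lsq c [0.4437 0.0311] d 0.0953 mec [0.4435 0.0311] d 0.096
t 11.4 tcp [0.4407 0.0317 0.1663] yaw -0.0003 tilt [-0.002  0.    -1.   ] w 7.0 F [-0.9  0.7 -0.4]
tool cm [15.8  14.69  6.59]
```

View pics/w9c.png

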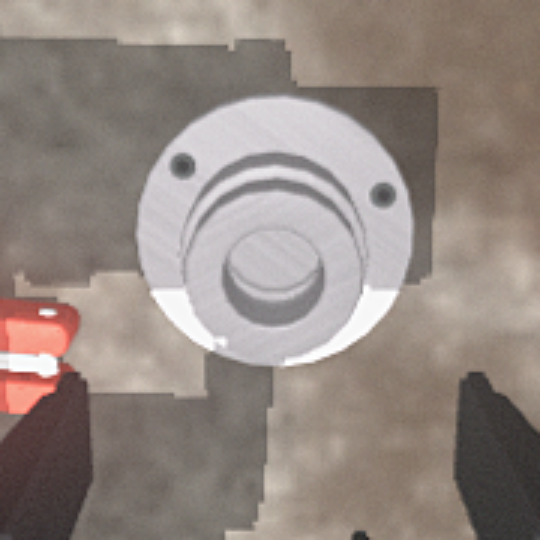

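The riser is seated (top 0.0614, within 1 mm of centre). Now the plug.

{"fn": "arm_command", "kwargs": {"rows": [{"dx": 2.6, "dy": 2.4, "dz": 0, "turn": 0, "hand": 7}, {"dx": 2.7, "dy": 2.5, "dz": 0, "turn": 0, "hand": 7}, {"dx": 2.7, "dy": 2.5, "dz": 0, "turn": 0, "hand": 7}, {"dx": 2.7, "dy": 2.5, "dz": 0, "turn": 0, "hand": 7}, {"dx": 2.7, "dy": 2.5, "dz": 2, "turn": 0, "hand": 7}, {"dx": 2.4, "dy": 2.3, "dz": 3, "turn": 0, "hand": 7}, {"dx": 0, "dy": 0, "dz": 3, "turn": 0, "hand": 7}, {"dx": 0, "dy": 0, "dz": 1, "turn": 0, "hand": 7}, {"dx": 0, "dy": 0, "dz": 0, "turn": 0, "hand": 7}, {"dx": 0, "dy": 0, "dz": 0, "turn": 0, "hand": 7}]}}

```text
time_s: 12.4
tcp_pos: [0.5993, -0.1149, 0.078]
ee_rot: [-3.141, -0.001, 0.0]
wrist_force: [-1.1, 0.1, 0.2]
grip_width: 0.736
```

Run:
```python
from h import *
st(); s=snap('wrist','w10')
c=topcirc(s,(.599,-.115),.029,.036)
topcirc(s,(.599,-.115),.022,.036)
topcirc(s,(.599,-.115),.022,.0285,.03)
to(c[0]-.0018,c[1],.0185)
```

```text
t 12.4 tcp [ 0.5993 -0.1149  0.078 ] yaw 0.0003 tilt [-0.  0. -1.] w 6.99 F [-1.1  0.1  0.2]
n 1042 z50 0.0314 lsq c [ 0.6012 -0.1155] d 0.0513 mec [ 0.6009 -0.1155] d 0.0522
n 3999 z50 0.026 lsq c [ 0.6013 -0.1155] d 0.0514 mec [ 0.6011 -0.1159] d 0.0525
n 2881 z50 0.0256 lsq c [ 0.603  -0.1154] d 0.0476 mec [ 0.6027 -0.1155] d 0.0496
t 12.45 tcp [ 0.6001 -0.115   0.0792] yaw 0.0004 tilt [ 0.002 -0.    -1.   ] w 6.99 F [-0.4 -0.6  0. ]
tool cm [-0.08  0.04  6.07]
```

View pics/w10.png

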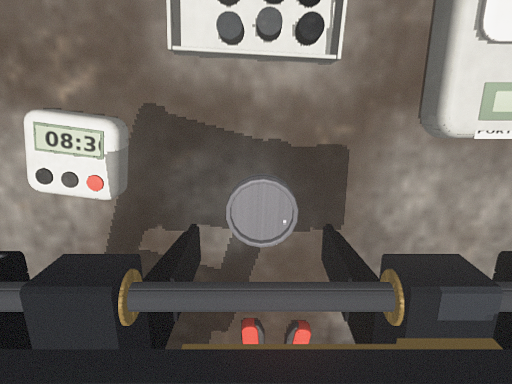

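The plug is at (262,212) with its dish up, between the fingertips. The timer and pliers are clear. Grip it.

{"fn": "arm_command", "kwargs": {"rows": [{"dx": 0, "dy": 0.04, "dz": 2.2, "turn": 0, "hand": 7}, {"dx": 0, "dy": 0, "dz": 2.4, "turn": 0, "hand": 7}, {"dx": 0, "dy": 0, "dz": 1.35, "turn": 0, "hand": 7}, {"dx": 0, "dy": 0, "dz": 0, "turn": 0, "hand": 6}, {"dx": 0, "dy": 0, "dz": 0, "turn": 0, "hand": 5.4}, {"dx": 0, "dy": 0, "dz": 0, "turn": 0, "hand": 4.7}, {"dx": 0, "dy": 0, "dz": 0, "turn": 0, "hand": 4.7}, {"dx": 0, "dy": 0, "dz": 0, "turn": 0, "hand": 4.7}, {"dx": 0, "dy": 0, "dz": -0.5, "turn": 0, "hand": 4.7}, {"dx": 0, "dy": 0, "dz": -3, "turn": 0, "hand": 4.7}, {"dx": 0, "dy": 0, "dz": -4, "turn": 0, "hand": 4.7}, {"dx": 0, "dy": 0, "dz": -4, "turn": 0, "hand": 4.7}]}}

```text
time_s: 13.65
tcp_pos: [0.5985, -0.1156, 0.1336]
ee_rot: [-3.141, 0.0, 0.004]
wrist_force: [1.4, -1.0, -1.3]
grip_width: 0.545
```

Run:
```python
from h import *
to(.4410,.0316,.14)
```

```text
t 13.65 tcp [ 0.5985 -0.1156  0.1336] yaw -0.0003 tilt [-0.003  0.    -1.   ] w 5.19 F [ 1.4 -1.  -1.3]
tool cm [-15.75 -14.71  -0.59]
```

Held at 5.2 cm. I carry it over the riser: −15.8 cm in tool x, −14.7 cm in tool y.

{"fn": "arm_command", "kwargs": {"rows": [{"dx": -2.4, "dy": -2.2, "dz": 0, "turn": 0, "hand": 4.7}, {"dx": -3, "dy": -2.8, "dz": 0, "turn": 0, "hand": 4.7}, {"dx": -3, "dy": -2.8, "dz": 0, "turn": 0, "hand": 4.7}, {"dx": -3, "dy": -2.8, "dz": 0, "turn": 0, "hand": 4.7}, {"dx": -2.5, "dy": -2.3, "dz": 0, "turn": 0, "hand": 4.7}, {"dx": -1.9, "dy": -1.8, "dz": 0, "turn": 0, "hand": 4.7}, {"dx": 0, "dy": 0, "dz": 0, "turn": 0, "hand": 4.7}, {"dx": 0, "dy": 0, "dz": 0, "turn": 0, "hand": 4.7}]}}

```text
time_s: 14.45
tcp_pos: [0.4415, 0.0313, 0.1335]
ee_rot: [3.141, 0.001, 0.001]
wrist_force: [-0.5, -0.2, -1.2]
grip_width: 0.546
```

Run:
```python
from h import *
st(); s=snap('wrist','w11')
S,R=st();x,y,z=S['tcp_pos']
topcirc(s,(x+.0015,y),z+.0035,z+.0165,.0275)
topcirc(s,(.4435,.0314),.057,.067,.034)
```

```text
t 14.45 tcp [0.4415 0.0313 0.1335] yaw 0.0007 tilt [ 0.001 -0.    -1.   ] w 5.19 F [-0.5 -0.2 -1.2]
t 14.5 tcp [0.442  0.031  0.1336] yaw -0.0002 tilt [ 0.001 -0.    -1.   ] w 5.18 F [-0.8 -0.7  0.5]
n 6281 z50 0.1392 lsq c [0.443  0.0312] d 0.0513 mec [0.4435 0.031 ] d 0.0549
n 1345 z50 0.0614 lsq c [0.443  0.0316] d 0.0527 mec [0.4435 0.0315] d 0.0534
```

View pics/w11.png

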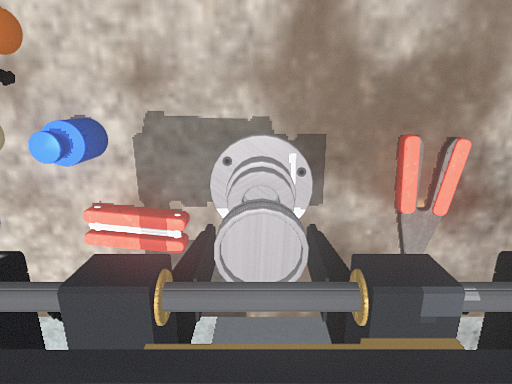

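Plug (0.443,0.0312) is aligned over riser (0.443,0.0316). The seated TCP should be about 0.068. I lower it.

{"fn": "arm_command", "kwargs": {"rows": [{"dx": 0, "dy": 0, "dz": 2, "turn": 0, "hand": 4.7}, {"dx": 0, "dy": 0, "dz": 1.8, "turn": 0, "hand": 4.7}, {"dx": 0, "dy": 0, "dz": 1, "turn": 0, "hand": 4.7}, {"dx": 0, "dy": 0, "dz": 0.7, "turn": 0, "hand": 4.7}, {"dx": 0, "dy": 0, "dz": 0.5, "turn": 0, "hand": 4.7}, {"dx": 0, "dy": 0, "dz": 0.3, "turn": 0, "hand": 4.7}, {"dx": 0, "dy": 0, "dz": 0.1, "turn": 0, "hand": 4.7}, {"dx": 0, "dy": 0, "dz": 0, "turn": 0, "hand": 4.7}]}}

```text
time_s: 15.3
tcp_pos: [0.4419, 0.0313, 0.0697]
ee_rot: [3.142, -0.0, 0.001]
wrist_force: [0.3, 0.6, -0.6]
grip_width: 0.545
```

Run:
```python
from h import *
st(); s=snap('wrist','w12'); S,R=st(); topcirc(s,(.443,.0314),.068,.085,.027)
P=pts(s); m=np.hypot(P[...,0]-.443,P[...,1]-.0315)<.015; print('floor',np.nanmedian(P[m][:,2]))
```

```text
t 15.3 tcp [0.4419 0.0313 0.0697] yaw -0.0001 tilt [ 0.001 -0.    -1.   ] w 5.18 F [ 0.3  0.6 -0.6]
t 15.35 tcp [0.442  0.0313 0.0698] yaw -0.0001 tilt [ 0.001 -0.    -1.   ] w 5.16 F [ 0.5 -1.2 -1.2]
n 6513 z50 0.0753 lsq c [0.4437 0.0312] d 0.0505 mec [0.4432 0.0314] d 0.054
floor 0.07508637660193225
```

{"fn": "arm_command", "kwargs": {"rows": [{"dx": 0, "dy": 0, "dz": 0.1, "turn": 0, "hand": 4.7}, {"dx": 0, "dy": 0, "dz": 0.03, "turn": 0, "hand": 4.7}, {"dx": 0, "dy": 0, "dz": 0, "turn": 0, "hand": 5.4}, {"dx": 0, "dy": 0, "dz": 0, "turn": 0, "hand": 6.1}, {"dx": 0, "dy": 0, "dz": 0, "turn": 0, "hand": 7}, {"dx": 0, "dy": 0, "dz": 0, "turn": 0, "hand": 7}, {"dx": 0, "dy": 0, "dz": -2, "turn": 0, "hand": 7}, {"dx": 0, "dy": 0, "dz": -4, "turn": 0, "hand": 7}, {"dx": 0, "dy": 0, "dz": -4, "turn": 0, "hand": 7}, {"dx": 0, "dy": 0, "dz": -1, "turn": 0, "hand": 6.5}, {"dx": 0, "dy": 0, "dz": 0, "turn": 0, "hand": 6.5}, {"dx": 0, "dy": 0, "dz": 0, "turn": 0, "hand": 6.5}]}}

```text
time_s: 16.55
tcp_pos: [0.4409, 0.0313, 0.1768]
ee_rot: [-3.142, 0.0, 0.003]
wrist_force: [-0.3, 0.0, 0.0]
grip_width: 0.684
```

Run:
```python
from h import *
st(); s=snap('wrist','w13')
topcirc(s,(.443,.0314),.068,.086,.034)
P=pts(s); m=np.hypot(P[...,0]-.443,P[...,1]-.0315)<.015; print('floor',np.nanmedian(P[m][:,2]))
t=load('top0'); hsv=cv2.cvtColor(t['color'],cv2.COLOR_RGB2HSV)
P=pts(t); m=np.hypot(P[...,0]-.4865,P[...,1]-.2877)<.03; m&=(P[...,2]>.03)
for lo,hi in((.058,.07),(.04,.056)):
    q=P[m&(P[...,2]>lo)&(P[...,2]<hi)]; c,r=cv2.minEnclosingCircle(q[:,:2].astype(np.float32)); print(lo,len(q),np.round(c,4),round(2*r,4))
to(.489,.288,.17)
cv2.imwrite('pics/w13c.png',cv2.resize(s['color'][100:280,170:350,::-1],None,fx=3,fy=3))
```

```text
t 16.55 tcp [0.4409 0.0313 0.1768] yaw -0.0002 tilt [-0.002  0.    -1.   ] w 6.51 F [-0.3  0.   0. ]
n 2800 z50 0.0739 lsq c [0.4422 0.0313] d 0.0516 mec [0.4422 0.0311] d 0.0524
floor 0.0735685269041959
0.058 97 [0.4885 0.2878] 0.0244
0.04 103 [0.4883 0.288 ] 0.0372
t 16.6 tcp [0.4404 0.0314 0.176 ] yaw -0.0002 tilt [-0.003  0.    -1.   ] w 6.5 F [-0.1 -0.7 -0. ]
tool cm [  4.85 -25.67   0.59]
```

View pics/w13c.png

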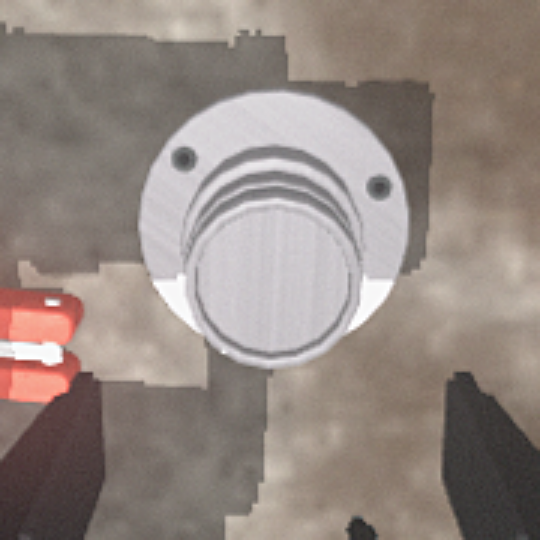

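The plug is seated (dish floor 0.0736, within 1.5 mm of base centre). Now the brass weight.

{"fn": "arm_command", "kwargs": {"rows": [{"dx": 0.5, "dy": -2.65, "dz": 0, "turn": 0, "hand": 5.6}, {"dx": 0.8, "dy": -4, "dz": 0, "turn": 0, "hand": 5.6}, {"dx": 0.8, "dy": -4, "dz": 0, "turn": 0, "hand": 5.6}, {"dx": 0.8, "dy": -4, "dz": 0, "turn": 0, "hand": 5.6}, {"dx": 0.8, "dy": -4, "dz": 0, "turn": 0, "hand": 5.6}, {"dx": 0.8, "dy": -4, "dz": 0, "turn": 0, "hand": 5.6}, {"dx": 0.3, "dy": -3, "dz": 0, "turn": 0, "hand": 5.6}, {"dx": 0, "dy": 0, "dz": 3, "turn": 0, "hand": 5.6}, {"dx": 0, "dy": 0, "dz": 3, "turn": 0, "hand": 5.6}, {"dx": 0, "dy": 0, "dz": 0, "turn": 0, "hand": 5.6}, {"dx": 0, "dy": 0, "dz": 0, "turn": 0, "hand": 5.6}]}}

```text
time_s: 17.7
tcp_pos: [0.4884, 0.2872, 0.1161]
ee_rot: [3.14, -0.0, -0.006]
wrist_force: [0.5, 0.9, -0.2]
grip_width: 0.586
```

Run:
```python
from h import *
st(); s=snap('wrist','w14')
c1=topcirc(s,(.489,.288),.060,.070,.025)
c2=topcirc(s,(.489,.288),.043,.056,.03)
to(c1[0]-.0015,c1[1],.015)
```

```text
t 17.7 tcp [0.4884 0.2872 0.1161] yaw -0.0003 tilt [-0.004 -0.002 -1.   ] w 5.57 F [ 0.5  0.9 -0.2]
n 825 z50 0.0641 lsq c [0.4907 0.2881] d 0.0237 mec [0.4904 0.2881] d 0.0244
n 349 z50 0.0441 lsq c [0.4903 0.2877] d 0.0306 mec [0.4905 0.2879] d 0.0314
t 17.75 tcp [0.4896 0.2876 0.118 ] yaw -0.0005 tilt [-0.001 -0.    -1.   ] w 5.59 F [-1.1 -1.6  0.3]
tool cm [-0.03 -0.05 10.3 ]
```

View pics/w14.png

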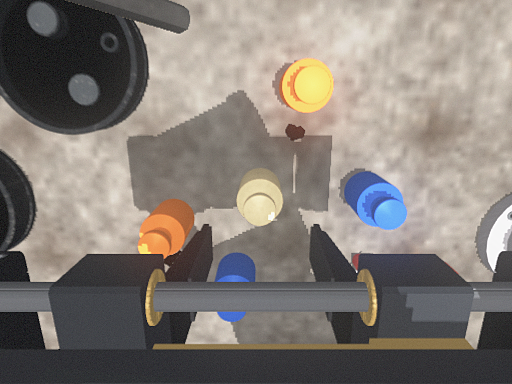

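The brass weight is at (260,200), centred between the fingertips. The orange piece at (165,225) and blue at (235,285) stay outside the fingers, by about 2 cm or more. I go down and grip with 35 N.

{"fn": "arm_command", "kwargs": {"rows": [{"dx": 0, "dy": -0.04, "dz": 2.5, "turn": 0, "hand": 5.6}, {"dx": 0, "dy": 0, "dz": 3, "turn": 0, "hand": 5.6}, {"dx": 0, "dy": 0, "dz": 2.5, "turn": 0, "hand": 5.6}, {"dx": 0, "dy": 0, "dz": 1.5, "turn": 0, "hand": 5.6}, {"dx": 0, "dy": 0, "dz": 0.6, "turn": 0, "hand": 5.6}, {"dx": 0, "dy": 0, "dz": 0, "turn": 0, "hand": 4.5}, {"dx": 0, "dy": 0, "dz": 0, "turn": 0, "hand": 3.9}, {"dx": 0, "dy": 0, "dz": 0, "turn": 0, "hand": 3}, {"dx": 0, "dy": 0, "dz": 0, "turn": 0, "hand": 3}, {"dx": 0, "dy": 0, "dz": 0, "turn": 0, "hand": 3}, {"dx": 0, "dy": 0, "dz": -0.5, "turn": 0, "hand": 3}, {"dx": 0, "dy": 0, "dz": 0, "turn": 0, "hand": 3}], "newtons": 35}}

```text
time_s: 18.95
tcp_pos: [0.4888, 0.2881, 0.0215]
ee_rot: [-3.142, 0.001, 0.002]
wrist_force: [0.3, 0.8, -5.8]
grip_width: 0.375
```

Run:
```python
from h import *
to(.4405,.0314,.17)
```

```text
t 18.95 tcp [0.4888 0.2881 0.0215] yaw -0.0004 tilt [-0.001  0.    -1.   ] w 3.56 F [ 0.3  0.8 -5.8]
tool cm [ -4.84  25.67 -14.85]
```

The weight is held (wrist force −5.8 N, in line with 0.5 kg). I lift and carry it to the stack: −4.8 cm in tool x, +25.65 cm in tool y.

{"fn": "arm_command", "kwargs": {"rows": [{"dx": 0, "dy": 0, "dz": -2, "turn": 0, "hand": 3}, {"dx": 0, "dy": 0, "dz": -4, "turn": 0, "hand": 3}, {"dx": 0, "dy": 0, "dz": -4, "turn": 0, "hand": 3}, {"dx": 0, "dy": 0, "dz": -3, "turn": 0, "hand": 3}, {"dx": -0.4, "dy": 2, "dz": 0, "turn": 0, "hand": 3}, {"dx": -0.8, "dy": 4, "dz": 0, "turn": 0, "hand": 3}, {"dx": -0.8, "dy": 4, "dz": 0, "turn": 0, "hand": 3}, {"dx": -0.8, "dy": 4, "dz": 0, "turn": 0, "hand": 3}, {"dx": -0.8, "dy": 4, "dz": 0, "turn": 0, "hand": 3}, {"dx": -0.8, "dy": 4, "dz": 0, "turn": 0, "hand": 3}, {"dx": -0.4, "dy": 2.65, "dz": 0, "turn": 0, "hand": 3}, {"dx": 0, "dy": 1, "dz": 0, "turn": 0, "hand": 3}]}}

```text
time_s: 20.15
tcp_pos: [0.4399, 0.03, 0.1505]
ee_rot: [-3.142, 0.005, 0.004]
wrist_force: [-0.6, 0.5, -5.0]
grip_width: 0.374
```

{"fn": "arm_command", "kwargs": {"rows": [{"dx": 0, "dy": 0, "dz": 0, "turn": 0, "hand": 3}, {"dx": 0, "dy": 0, "dz": 0, "turn": 0, "hand": 3}]}}

```text
time_s: 20.35
tcp_pos: [0.4414, 0.0324, 0.1515]
ee_rot: [-3.141, 0.0, 0.001]
wrist_force: [-0.2, -0.3, -6.0]
grip_width: 0.376
```

Run:
```python
from h import *
st(); s=snap('wrist','w15')
S,R=st();x,y,z=S['tcp_pos']
topcirc(s,(x+.0015,y),z+.044,z+.054,.02)
topcirc(s,(.4425,.0314),.068,.086,.034)
a=snap('scene','s15'); cv2.imwrite('pics/s15c.png',cv2.resize(a['color'][110:250,210:380,::-1],None,fx=4,fy=4))
```

```text
t 20.35 tcp [0.4414 0.0324 0.1515] yaw -0.0002 tilt [-0.001  0.001 -1.   ] w 3.57 F [-0.2 -0.3 -6. ]
t 20.4 tcp [0.4415 0.0326 0.1516] yaw 0.0006 tilt [-0.001  0.001 -1.   ] w 3.59 F [ 0.2 -0.2 -4.8]
n 619 z50 0.1966 lsq c [0.4488 0.0318] d 0.0296 mec [0.4491 0.0324] d 0.0365
n 2225 z50 0.0739 lsq c [0.4423 0.0313] d 0.0513 mec [0.442  0.0313] d 0.0523
```

View pics/w15.png

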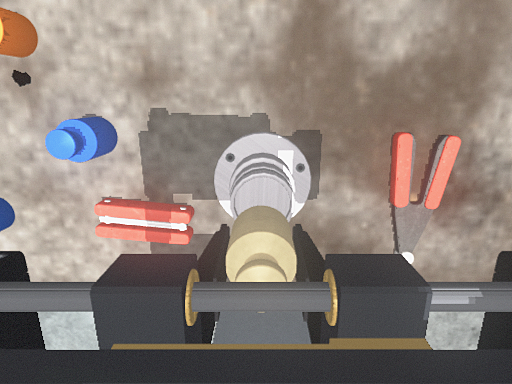

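View pics/s15c.png

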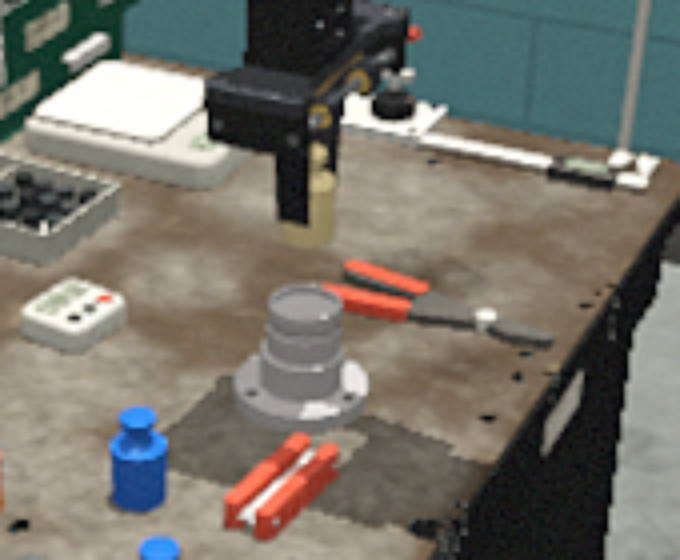

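The weight hangs upright above the stack. It is about 1 mm off in y, so I correct 0.1 cm and lower partway.

{"fn": "arm_command", "kwargs": {"rows": [{"dx": -0.05, "dy": 0.1, "dz": 1.5, "turn": 0, "hand": 3}, {"dx": 0, "dy": 0, "dz": 2, "turn": 0, "hand": 3}, {"dx": 0, "dy": 0, "dz": 1.2, "turn": 0, "hand": 3}, {"dx": 0, "dy": 0, "dz": 0.5, "turn": 0, "hand": 3}, {"dx": 0, "dy": 0, "dz": 0.3, "turn": 0, "hand": 3}, {"dx": 0, "dy": 0, "dz": 0, "turn": 0, "hand": 3}]}}

```text
time_s: 21.05
tcp_pos: [0.4412, 0.0308, 0.097]
ee_rot: [-3.142, -0.0, 0.0]
wrist_force: [-0.7, 0.5, -5.6]
grip_width: 0.374
```

Run:
```python
from h import *
st(); s=snap('wrist','w16'); S,R=st()
P=pts(s);m=np.hypot(P[...,0]-.443,P[...,1]-.0315)<.03
for lo,hi in((.155,.17),(.135,.148),(.134,.15),(.07,.085)):
    q=P[m&(P[...,2]>lo)&(P[...,2]<hi)]; print(lo,len(q),np.median(q,0).round(4) if len(q) else '')
a=snap('scene','s16'); cv2.imwrite('pics/s16c.png',cv2.resize(a['color'][140:230,250:330,::-1],None,fx=6,fy=6))
cv2.imwrite('pics/w16c.png',cv2.resize(s['color'][130:300,170:350,::-1],None,fx=3.5,fy=3.5))
```

```text
t 21.05 tcp [0.4412 0.0308 0.097 ] yaw 0.0 tilt [-0.  0. -1.] w 3.56 F [-0.7  0.5 -5.6]
t 21.1 tcp [0.4415 0.0308 0.0975] yaw -0.0001 tilt [ 0.001 -0.    -1.   ] w 3.59 F [ 0.5  0.7 -6. ]
0.155 483 [0.4399 0.0499 0.1629]
0.135 1715 [0.4515 0.031  0.1417]
0.134 1882 [0.452  0.031  0.1417]
0.07 1690 [0.4582 0.0317 0.0751]
```

View pics/s16c.png

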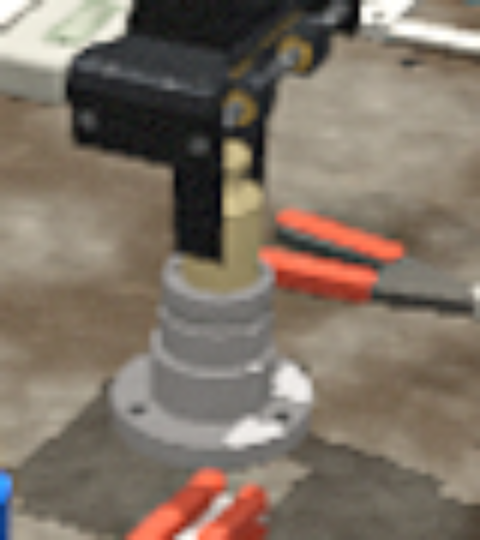

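View pics/w16c.png

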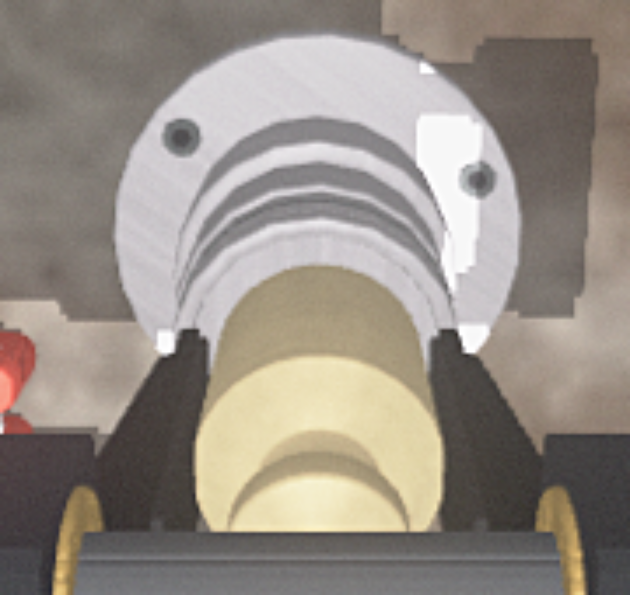

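The weight's bottom is centred inside the dish rim. I continue down in small steps and watch the force.

{"fn": "arm_command", "kwargs": {"rows": [{"dx": 0, "dy": 0, "dz": 0.2, "turn": 0, "hand": 3}, {"dx": 0, "dy": 0, "dz": 0.15, "turn": 0, "hand": 3}, {"dx": 0, "dy": 0, "dz": 0.1, "turn": 0, "hand": 3}, {"dx": 0, "dy": 0, "dz": 0.05, "turn": 0, "hand": 3}, {"dx": 0, "dy": 0, "dz": 0, "turn": 0, "hand": 3}]}}

```text
time_s: 21.65
tcp_pos: [0.4413, 0.0307, 0.0928]
ee_rot: [3.142, -0.0, 0.001]
wrist_force: [-2.3, -0.2, -0.2]
grip_width: 0.376
```

Run:
```python
from h import *
st()
```

```text
t 21.65 tcp [0.4413 0.0307 0.0928] yaw -0.0002 tilt [ 0. -0. -1.] w 3.58 F [-2.3 -0.2 -0.2]
```

The wrist force fell from −5.6 to about 0 N at TCP 0.0928, so the weight stands on the dish floor. Standing on the rim would have shown at about 0.097. I release and lift straight up.

{"fn": "arm_command", "kwargs": {"rows": [{"dx": 0, "dy": 0, "dz": 0, "turn": 0, "hand": 3.8}, {"dx": 0, "dy": 0, "dz": 0, "turn": 0, "hand": 4.4}, {"dx": 0, "dy": 0, "dz": 0, "turn": 0, "hand": 5.6}, {"dx": 0, "dy": 0, "dz": 0, "turn": 0, "hand": 6}, {"dx": 0, "dy": 0, "dz": 0, "turn": 0, "hand": 6}, {"dx": 0, "dy": 0, "dz": -2, "turn": 0, "hand": 6}, {"dx": 0, "dy": 0, "dz": -4, "turn": 0, "hand": 6}, {"dx": 0, "dy": 0, "dz": -4, "turn": 0, "hand": 6}, {"dx": 0, "dy": 0, "dz": -4, "turn": 0, "hand": 6}, {"dx": 0, "dy": 0, "dz": -2, "turn": 0, "hand": 6}, {"dx": 0, "dy": 0, "dz": 0, "turn": 0, "hand": 6}]}}

```text
time_s: 22.75
tcp_pos: [0.4431, 0.0306, 0.2564]
ee_rot: [3.141, -0.0, 0.012]
wrist_force: [-0.3, -0.4, -1.5]
grip_width: 0.631
```

{"fn": "arm_command", "kwargs": {"rows": [{"dx": 0, "dy": 4, "dz": 0, "turn": 0, "hand": 6}, {"dx": 0, "dy": 4, "dz": 0, "turn": 0, "hand": 6}, {"dx": 0, "dy": 4, "dz": 0, "turn": 0, "hand": 6}, {"dx": 0, "dy": 4, "dz": 0, "turn": 0, "hand": 6}, {"dx": 0, "dy": 4, "dz": 0, "turn": 0, "hand": 6}, {"dx": 0, "dy": 0, "dz": 0, "turn": 0, "hand": 6}, {"dx": 0, "dy": 0, "dz": 0, "turn": 0, "hand": 6}]}}

```text
time_s: 23.45
tcp_pos: [0.4402, -0.1695, 0.2501]
ee_rot: [-3.14, 0.003, 0.004]
wrist_force: [0.2, 0.1, -0.6]
grip_width: 0.634
```

Run:
```python
from h import *
st(); a=snap('scene','s17'); t=snap('top','t17'); st()
P=pts(t)
for n,lo,hi,r in(('base',.009,.0172,.06),('knob',.13,.148,.025),('body',.105,.128,.03)):
    print(n); topcirc(t,(.441,.031),lo,hi,r)
m=(np.hypot(P[...,0]-.441,P[...,1]-.031)<.05); print('zmax',np.nanpercentile(P[m][:,2],[90,97,99.5]).round(4))
Q=pts(a); m=(np.hypot(Q[...,0]-.441,Q[...,1]-.031)<.05); print('scene zmax',np.nanmax(Q[m][:,2]).round(4))
t0=load('top0'); P0=pts(t0)
for n,(x,y) in dict(timer=(.6347,.0204),hexk=(.3991,.1507),pliers=(.3953,-.1209)).items():
    for q in(P0,P):
        mm=(q[...,2]>.008)&(np.hypot(q[...,0]-x,q[...,1]-y)<(.1 if n=='pliers' else .052)); mm&=(q[...,1]>.1) if n=='hexk' else True; print(n,q[mm].mean(0).round(4))
cv2.imwrite('pics/fin.png',np.hstack([cv2.resize(a['color'][130:240,240:330,::-1],(400,489)),cv2.resize(t['color'][120:290,160:340,::-1],(400,489))]))
```

```text
t 23.45 tcp [ 0.4402 -0.1695  0.2501] yaw -0.0022 tilt [-0.003  0.002 -1.   ] w 6.03 F [ 0.2  0.1 -0.6]
t 23.55 tcp [ 0.4407 -0.1684  0.2508] yaw 0.0005 tilt [-0.002  0.001 -1.   ] w 5.99 F [-0.6  0.2  0.2]
base
n 759 z50 0.0133 lsq c [0.4414 0.0316] d 0.0947 mec [0.4414 0.0314] d 0.0959
knob
n 108 z50 0.1381 lsq c [0.4385 0.031 ] d 0.0225 mec [0.4385 0.031 ] d 0.024
body
n 136 z50 0.1164 lsq c [0.4386 0.0307] d 0.036 mec [0.4387 0.0307] d 0.037
zmax [0.118  0.1385 0.1404]
scene zmax 0.14
timer [0.6356 0.0205 0.021 ]
timer [0.6354 0.0205 0.021 ]
hexk [0.3991 0.1515 0.0191]
hexk [0.3992 0.1516 0.019 ]
pliers [ 0.4117 -0.1231  0.0109]
pliers [ 0.3894 -0.1323  0.5458]
```

View pics/fin.png

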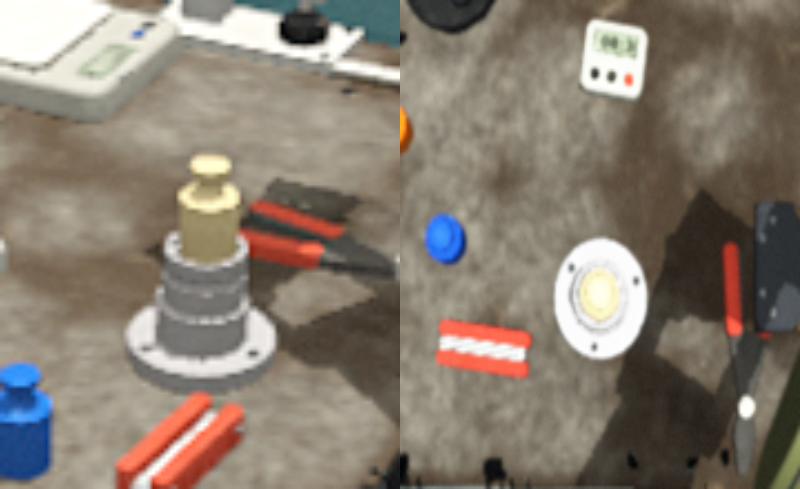

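The left panel shows the weight upright in the dish, with the plug, riser and ring stacked on the base. The right panel shows the timer and hex keys where they were and the gripper clear of the stack. Weight top is at 0.138–0.140 m (expected 0.140) and its knob and body share one centre, so it stands level. I hand in.

Run:
```python
from h import *
print(env.hand_in())
```

```text
the job is handed in; nothing more can be done
None
```

I stacked the ring, riser, plug and brass weight on the base in that order and handed the job in at about 23.6 s of the 128 s allowed. `hand_in` gives no verdict, so the result rests on my own checks.

- **Ring, riser and plug:** After each release the wrist camera showed the part at its seated height: ring top 0.0413 m, riser top 0.0614 m, plug dish floor 0.0736 m. Each was within about 1.5 mm of the base's centre.
- **Weight:** It took its support from the dish floor when the wrist force dropped to zero. In the last pictures its top is at 0.138–0.140 m (0.140 expected). It stands upright, about 3 mm off the base's centre and 1–2 mm off the plug's.
- **Bystanders:** The timer and hex keys had not moved (within 0.2 mm). The pliers could not be re-measured because the arm hid part of them in the top view. What can be seen of them shows no sign of a shift, and the gripper passed well above them.
- **Disagreements:** The wrist and top cameras differ by about 2–3 mm in x, so I used offsets within a single camera. The depth fits of the held riser and weight were spoiled by the gripper showing in view, so I went by the commanded moves and the pictures there.

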